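Shim the rocking mould

ROBOT

A 7-joint arm with a two-finger parallel gripper is mounted at the origin on the work surface. World frame = base frame: x ahead of the robot, y to its left, z up, the work surface at z = 0. Lengths are in m, angles in rad, forces in N, time in s.
With the tool pointing down it reaches from about 0.4 to 0.85 m from the base axis. Payload 4.4 kg.
Tool frame: the origin (TCP) lies between the finger pads; the fingertips stand 19 mm ahead of it and the grasp point (between the pads) is the TCP; z points along the fingers, x is the direction in which the jaws open and shut, and the axes are right-handed (so a half turn about z gives the same grasp; the last joint's range is limited). The gripper opens to 94 mm and grips with 3 to 60 N. Pads are 16 mm wide; open, the fingers measure 119 mm over their backs; the gripper's body (75 mm by 177 mm) begins 78 mm behind the grasp point.
Start: joints at [-1.21, 0.628, 0.038, 1.517, -0.027, 0.996, -0.02], TCP at [0.269, 0.592, 0.224] pointing down, gripper open.
Joint ranges: [-3.06, 3.06], [-0.37, 2.12], [-1.25, 1.32], [0.18, 2.47], [-1.1, 4.24], [0.23, 1.98], [-2.94, 2.94]. Speed limits (rad/s): [2.57, 2.57, 3.14, 3.14, 3.14, 3.14, 3.14].

INTERFACE

Orientations are given as a rotation vector (axis times angle).
In Python, from cell import sense, snapshot, get_calibration, hand_in gives the robot as it stands.
- The arm moves only by the tool jog_arm, never from a script. Its argument "commands" is a list that holds one entry, the list of rows, each a list of 7 numbers: the opening, from 0 (shut) to 1 (fully open), then the shift along the tool's x, y, z in cm, then the turn, a rotation vector about the tool's x, y, z in degrees. A call has 1 to 5 rows; each row is the pose to reach, as a shift and turn from the pose commanded when the call began, along the tool's axes at that moment; what a row does not reach only later rows make up. A row lasts 1/12 s, in which the tool goes at most 41.7 mm and 7.16 degrees, less where a joint would pass 70% of its speed; a pose out of reach is approached as far as the arm can. A call with a gripper value outside its range is refused whole. The fingers move at their own pace and stop on an object; "grip_force" is the grip in N (left out, the last holds). Time passes only in rows, so rows that repeat a pose let the fingers close. It gives the time, the measured TCP pose, the force and the opening at its end, in the units of the state.
- sense(): the state, without advancing time (a new reading comes with each control period).
- snapshot(name): name is "scene" or "top" or "wrist"; returns the picture (420x560x3 uint8, red, green, blue); there is no depth.
- get_calibration(name): a dict with "fx", "fy", "cx", "cy" (pixels), "cam_to_world" (4x4, takes a point from camera to world coordinates). Camera axes: x right, y up, looking along -z (the intrinsics and any distortion apply to the point x, -y, -z); pixel columns grow to the right and rows downward; lengths in m; the calibration is good to about 2 mm. A picture is of the moment at which its call begins: read the wrist's pose just before it. get_calibration takes no time and is no camera call; for the wrist camera it gives the pose at the moment of the call.
- hand_in(): hands the job in, once; it reports no verdict.
The state is a dict: "t": time; "joint_positions": joint angles; "qd": joint speeds; "joint_torque": joint torques, N m; "tcp_pos": TCP position; "tool_rot": TCP orientation; "force": force on the tool from outside, world axes, zero at the start; "torque": the same for the moment, N m; "width": finger opening in m.
Only numpy, scipy, OpenCV 4.12 (cv2) and the standard library are available. Lean on these libraries where they do the work, as an engineer would, in place of code of your own. Each camera call takes 0.05 s, during which the arm holds its last target. There are 200 camera calls.

TASK

The mould rocks because the short foot at its near right corner hangs clear of the round wooden packer below it. Slide the flat shim from the rack in under that foot and let go, then slide the tapered shim in on top of it, thin end first, by feel until the foot just bears on it and the mould no longer rocks, without lifting the mould out of level or shoving it. Let go, and prove it by pressing that corner straight down with the fingertips (about 10 N, never over 25 N) for half a second; leave the paper roll, jar and spatula alone.

Things in the scene. Friction and masses are not known exactly. Their poses are not given: they have to be found in the camera images.
- mould: Loose mould, about 2.4 kg: pale green plate 260 (x) x 240 (y) x 24 mm, top 74 mm above the bench, aluminium insert on top up to 90 mm high. Three 24 mm legs bear; the fourth at (-105, -95) mm is 26 mm short. Origin: plate centre at bench height; x away from the robot, y left, z up. It rests level with the short foot hanging free; 4 to 6 N down on that corner tips it until that foot lands.
- foot (a point): Lowest point of the short leg's domed foot (12 mm radius ball), 26 mm above the bench, 25 mm inside the plate's edge facing the robot and its right edge (underside of plate 50 mm up). Straight below lies a fixed round wooden packer, 90 mm across, thickness unknown: the gap between packer and foot is 9 to 12 mm.
- corner (a point): Centre of the top of the steel disc (26 mm across, 78 mm above the bench) right above the short foot: where to press. Its axes are the mould's.
- flat_shim: Loose flat aluminium shim, 100 (x) x 28 (y) x 5 mm thick, 38 g. Origin: centre of its underside. It starts across the wooden rack bar (fixed, 30 mm wide, 20 mm high), both ends overhanging by about 35 mm and pointing to and from the robot, 47 mm or more clear of the other shim.
- taper_shim: Loose tapered aluminium shim, 90 (x) x 28 (y) mm, 45 g, flat underside. Its thin end (+x) is 3 mm thick; the top rises evenly to 8 mm over 45 mm and the rest, to the thick end (-x), is 8 mm thick. Origin: centre of its underside. It starts across the same rack bar, thin end away from the robot, ends overhanging by about 30 mm. Wedged under load it stays by friction.
- towels: Upright roll of paper towels, 110 mm across, 220 mm high; leave alone. Origin: centre of its underside.
- jar: Closed jar, 70 mm across, 90 mm high; leave alone. Origin: centre of its underside.
- spatula: Spatula lying on the bench; leave alone.
Not all that is in view belongs to the job. What is shaped like the taper_shim but pink or yellow is not meant.

How it is judged:
On the way, in this order (a step that is already met when the one before it is completed fails the run):
1. the flat shim lies on the packer under the short foot, let go (x of foot in the frame of flat_shim between -0.042 and 0.042 m and y of foot in the frame of flat_shim between -0.01 and 0.01 m and height (world z) of flat_shim between 0.012 and 0.0185 m and angle between flat_shim's own z axis and vertical below 0.05 rad and contact force between the fingers and flat_shim below 0.1 N and linear speed of flat_shim below 0.02 m/s), for 0.2 s.
2. the tapered shim, let go, bears against the foot with over 0.4 N and the mould is level (x of foot in the frame of flat_shim between -0.042 and 0.042 m and y of foot in the frame of flat_shim between -0.01 and 0.01 m and height (world z) of flat_shim between 0.012 and 0.0185 m and angle between each of flat_shim, taper_shim's own z axis and vertical below 0.05 rad and y of foot in the frame of taper_shim between -0.01 and 0.01 m and contact force between taper_shim and mould above 0.4 N and angle between mould's own z axis and vertical below 0.005 rad and contact force between the fingers and taper_shim below 0.1 N and linear speed of taper_shim below 0.02 m/s), for 0.2 s.
3. the fingers press the mould with over 7 N, the tapered shim carries over 1.5 N and the mould stays level, for 0.3 s (contact force between the fingers and mould above 7 N and angle between mould's own z axis and vertical below 0.005 rad and contact force between taper_shim and mould above 1.5 N), for 0.3 s.
At the end, for the whole second after the job is handed in: The flat shim lies on the packer under the foot (foot within 42 mm of its middle lengthwise, 10 mm across); the tapered shim bears on the foot with over 0.4 N, foot within 10 mm of its centre line; both flat within 0.05 rad, at rest. Mould level within 0.005 rad, within 12 mm of its start (angle between mould's own z axis and vertical below 0.005 rad and linear speed of each of mould, taper_shim below 0.01 m/s and distance of mould from where it was at the start of the episode below 0.012 m and x of foot in the frame of flat_shim between -0.042 and 0.042 m and y of foot in the frame of flat_shim between -0.01 and 0.01 m and height (world z) of flat_shim between 0.012 and 0.0185 m and angle between each of flat_shim, taper_shim's own z axis and vertical below 0.05 rad and y of foot in the frame of taper_shim between -0.01 and 0.01 m and contact force between taper_shim and mould above 0.4 N); the robot touches nothing.
It fails at once if the fingers press or push the mould with over 25 N (contact force between the fingers and mould above 25 N).
It fails at once if a shim is jammed against the mould with over 25 N (contact force between any of flat_shim, taper_shim and mould above 25 N).
It fails at once if the mould is shoved more than 15 mm or tipped over 0.25 rad (distance of mould from where it was at the start of the episode above 0.015 m or angle between mould's own z axis and vertical above 0.25 rad).
It fails at once if the paper roll, jar or spatula is moved more than 20 mm (distance of any of towels, jar, spatula from where it was at the start of the episode above 0.02 m).
It also fails if it takes over 72 s, if anything falls off the work surface, if the arm or the gripper's body presses on something with over 40 N, if the wrist force passes 120 N, or if a joint passes its speed limit or range.

## Working session

There is one attempt and no reset: what is moved stays moved. The work goes in short steps, Python scripts to look and compute and a tool call to move; the robot and the scene stay as the last step left them, time stands still between calls to the robot, and variables do not carry over. Pictures are saved under pics/ and viewed, about 8 in all and at most 12, crops included, and the job is handed in when it is done.

Besides the shell and the picture viewer there is one more tool, called after "Call:" as name(argument=value, ...) on one line, values as JSON. jog_arm: Moves the arm, as the interface text tells. Its arguments: {"type":"object","properties":{"commands":{"type":"array"},"grip_force":{"type":"number"}},"required":["commands"]}

```bash
mkdir -p pics; ls
python3 - <<'E'
from cell import *
import cv2,numpy as np
s=sense();print({k:np.round(v,3).tolist() for k,v in s.items()})
for n in("scene","top"):
    im=snapshot(n);cv2.imwrite(f"pics/{n}0.png",im[:,:,::-1]);c=get_calibration(n);print(n,{k:np.round(v,4).tolist() for k,v in c.items()})
E
```

```text
pics
{'t': 0.0, 'joint_positions': [-1.21, 0.629, 0.038, 1.518, -0.027, 0.996, -0.02], 'qd': [0.0, -0.0, 0.001, 0.003, 0.0, -0.001, 0.0], 'joint_torque': [-0.0, -54.973, 1.143, -18.664, -0.052, 0.024, 0.0], 'tcp_pos': [0.269, 0.591, 0.224], 'tool_rot': [2.641, 1.7, -0.002], 'force': [-0.31, -0.212, 0.709], 'torque': [0.009, -0.018, -0.041], 'width': 0.094}
scene {'fx': 539.5396, 'fy': 539.5396, 'cx': 275.7335, 'cy': 211.9142, 'cam_to_world': [[-0.5005, -0.7318, 0.4627, 1.2954], [0.8657, -0.4302, 0.2561, 0.4599], [0.0116, 0.5287, 0.8488, 1.4514], [0.0, 0.0, 0.0, 1.0]]}
top {'fx': 441.0264, 'fy': 441.0264, 'cx': 280.1315, 'cy': 209.6602, 'cam_to_world': [[-0.0024, 0.9968, -0.0797, 0.4571], [-0.9997, -0.0006, 0.0236, 0.0574], [0.0235, 0.0797, 0.9965, 1.3097], [0.0, 0.0, 0.0, 1.0]]}
```

View pics/scene0.png

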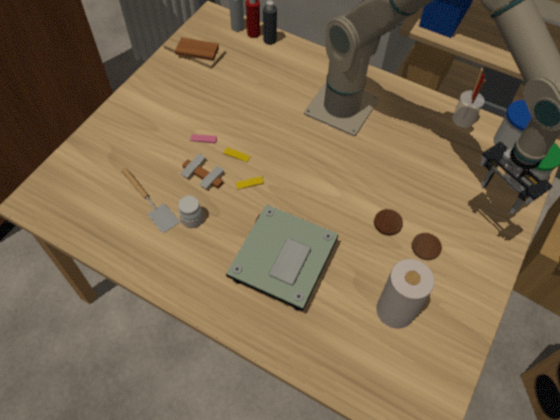

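View pics/top0.png

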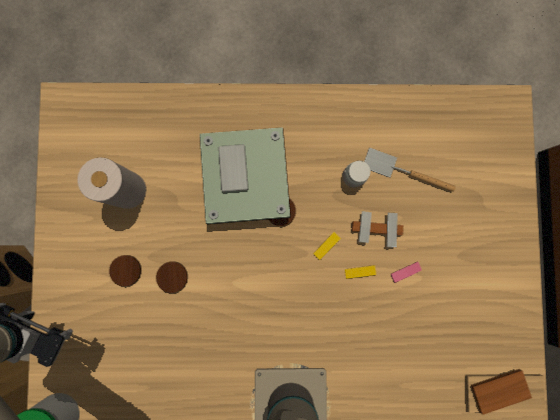

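The top view shows the mould at about (246,175), the short-foot disc at about (281,210) over the packer, and two grey shims on the rack at (365,228) and (391,232). I'll zoom in on these and convert them to world positions.

```bash
cat > h.py <<'E'
from cell import *
import cv2,numpy as np
from scipy.spatial.transform import Rotation as R
def p2w(n,u,v,z,c=None):
    c=c or get_calibration(n);T=np.array(c["cam_to_world"])
    d=T[:3,:3]@np.array([(u-c["cx"])/c["fx"],-(v-c["cy"])/c["fy"],-1]);o=T[:3,3]
    return o+d*(z-o[2])/d[2]
def w2p(p,c):
    T=np.array(c["cam_to_world"]);q=T[:3,:3].T@(np.asarray(p)-T[:3,3])
    return np.array([c["cx"]+c["fx"]*q[0]/-q[2],c["cy"]-c["fy"]*q[1]/-q[2]])
def tool(target,yaw_x=None):
    "shift in tool cm, and turn about tool z in deg so that tool x points at yaw_x (rad, world)"
    s=sense();r=R.from_rotvec(s["tool_rot"]);M=r.as_matrix()
    d=M.T@(np.array(target)-s["tcp_pos"])*100
    print("t",round(s["t"],2),"tcp",np.round(s["tcp_pos"],4),"shift cm",np.round(d,2))
    if yaw_x is not None:
        Rd=np.array([[np.cos(yaw_x),np.sin(yaw_x),0],[np.sin(yaw_x),-np.cos(yaw_x),0],[0,0,-1]])
        print("turn deg",np.round(np.degrees((r.inv()*R.from_matrix(Rd)).as_rotvec()),2))
E
python3 - <<'E'
from h import *
a=cv2.imread("pics/top0.png")
A=cv2.resize(a[190:285,300:440],None,fx=5,fy=5,interpolation=cv2.INTER_CUBIC)[:, :]
B=cv2.resize(cv2.imread("pics/scene0.png")[140:200,170:270],None,fx=5,fy=5,interpolation=cv2.INTER_CUBIC)
cv2.imwrite("pics/zoom.png",np.vstack([A[50:350,:500],B[:,:500]]))
P=[p2w("top",u,v,.078) for u,v in[(208,142),(275,136),(281,210),(213,215)]]
print(np.round(P,3));print("c",np.mean(P,0))
for z,uv in((.025,(365,228)),(.025,(391,232)),(.02,(352,228)),(.02,(403,231)),(.09,(359,171))):print(uv,p2w("top",*uv,z).round(3))
E
```

```text
[[0.748 0.232 0.078]
 [0.765 0.042 0.078]
 [0.555 0.026 0.078]
 [0.541 0.216 0.078]]
c [0.65214302 0.12885919 0.078     ]
(365, 228) [ 0.506 -0.221  0.025]
(391, 232) [ 0.494 -0.298  0.025]
(352, 228) [ 0.506 -0.184  0.02 ]
(403, 231) [ 0.497 -0.335  0.02 ]
(359, 171) [ 0.663 -0.193  0.09 ]
```

View pics/zoom.png

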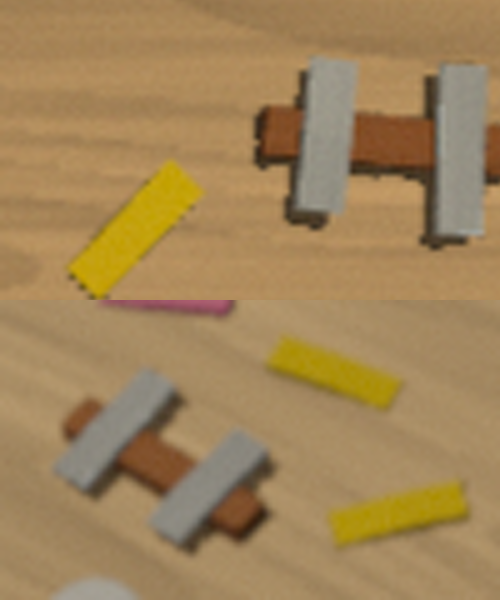

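In the zoom the right-hand shim is longer (172 px against 153 px), so it is the flat shim, at about (0.494, -0.298). The left one is the taper, at about (0.506, -0.221). The mould yaw is about 0.077 rad and the foot is near (0.555, 0.026).

Run:
```python
from h import *
print(R.from_rotvec(sense()["tool_rot"]).as_matrix().round(3))
tool([0.44,0.15,0.2],np.pi/2-.05)
tool([0.456,-0.296,0.15],-np.pi/2-.05)
```

```text
[[ 0.414  0.91  -0.001]
 [ 0.91  -0.414 -0.001]
 [-0.002  0.    -1.   ]]
t 0.1 tcp [0.2688 0.5912 0.2237] shift cm [-33.07  33.85   2.42]
turn deg [-2.000e-02  9.000e-02 -2.159e+01]
t 0.1 tcp [0.2688 0.5912 0.2237] shift cm [-73.    53.76   7.49]
turn deg [1.3000e-01 2.0000e-02 1.5841e+02]
```

Call:
jog_arm(commands=[[[0.6,-33,34,2,0,0,-21.6],[0.6,-33,34,2,0,0,-21.6],[0.6,-33,34,2,0,0,-21.6],[0.6,-33,34,2,0,0,-21.6],[0.6,-33,34,2,0,0,-21.6]]])

```text
t: 0.52
tcp_pos: [0.3452, 0.3958, 0.2153]
tool_rot: [2.275, 2.166, -0.001]
force: [1.5, -0.5, 0.7]
width: 0.0645
```

Call:
jog_arm(commands=[[[0.6,-20,10,1,0,0,0],[0.6,-20,10,1,0,0,0],[0.6,-20,10,1,0,0,0],[0.6,-20,10,1,0,0,0],[0.6,-20,10,1,0,0,0]]])

```text
t: 0.93
tcp_pos: [0.4289, 0.2054, 0.2062]
tool_rot: [-2.276, -2.166, 0.0]
force: [0.6, 0.2, 0.9]
width: 0.0565
```

Call:
jog_arm(commands=[[[0.6,-48,3.5,4,0,0,0],[0.6,-48,3.5,4,0,0,0],[0.6,-48,3.5,4,0,0,0],[0.6,-48,3.5,4,0,0,0],[0.6,-48,3.5,4,0,0,0]]])

```text
t: 1.35
tcp_pos: [0.4329, -0.0021, 0.1889]
tool_rot: [-2.276, -2.166, 0.0]
force: [1.3, -0.2, 0.0]
width: 0.0562
```

Call:
jog_arm(commands=[[[0.6,-20,1,2,0,0,0],[0.6,-20,1,2,0,0,0],[0.6,-20,1,2,0,0,0],[0.6,-20,1,2,0,0,0],[0.6,-20,1,2,0,0,0]]])

```text
t: 1.77
tcp_pos: [0.4327, -0.2036, 0.1687]
tool_rot: [2.278, 2.163, -0.001]
force: [0.5, -0.1, 0.2]
width: 0.0565
```

Run:
```python
from h import *
tool([0.456,-0.296,0.15],np.pi/2-.05)
```

```text
t 1.77 tcp [ 0.4327 -0.2036  0.1687] shift cm [-9.1   2.81  1.87]
turn deg [-0.02  0.03 -0.11]
```

Call:
jog_arm(commands=[[[0.6,-9.1,2.8,1.9,0,0,0],[0.6,-9.1,2.8,1.9,0,0,0],[0.6,-9.1,2.8,1.9,0,0,0],[0.6,-9.1,2.8,1.9,0,0,0],[0.6,-9.1,2.8,1.9,0,0,0]]])

```text
t: 2.18
tcp_pos: [0.4562, -0.2923, 0.1494]
tool_rot: [-2.276, -2.163, 0.0]
force: [0.3, 0.6, 0.1]
width: 0.0566
```

Run:
```python
from h import *
c=get_calibration("wrist");im=snapshot("wrist");cv2.imwrite("pics/w1.png",im[:,:,::-1])
import json;json.dump({k:np.array(v).tolist() for k,v in c.items()},open("w1.json","w"))
print(sense()["tcp_pos"],w2p([0.494,-.298,.025],c),w2p([0.506,-.221,.028],c))
```

```text
[ 0.45650817 -0.29100602  0.1497789 ] [276.38804392 243.62713379] [352.19686407 252.13349331]
```

View pics/w1.png

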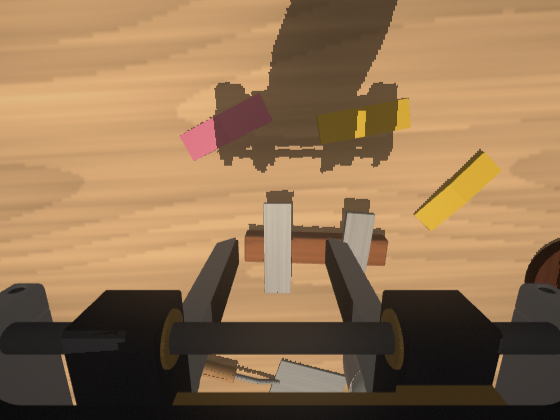

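In the wrist view the top of the image is toward the robot. The flat shim's near end is at (264–292, 203) and its far end at (265–290, 293). The taper's near end is at (346–374, 212). The tips straddle the flat shim.

Run:
```python
from h import *
import json;c=json.load(open("w1.json"))
for z,l in((.025,[(264,203.5),(292,203.5),(265,292.5),(290.5,292.5)]),(.028,[(346,212),(374,214)])):
    for u,v in l: print((u,v),p2w("wrist",u,v,z,c).round(4))
tool([0.456,-0.297,0.027],np.pi/2-.02)
```

```text
(264, 203.5) [ 0.4509 -0.3079  0.025 ]
(292, 203.5) [ 0.4523 -0.2803  0.025 ]
(265, 292.5) [ 0.5498 -0.3133  0.025 ]
(290.5, 292.5) [ 0.5512 -0.2859  0.025 ]
(346, 212) [ 0.4628 -0.2277  0.028 ]
(374, 214) [ 0.4663 -0.2001  0.028 ]
t 2.23 tcp [ 0.4565 -0.291   0.1498] shift cm [-6.200e-01 -1.000e-02  1.228e+01]
turn deg [-0.07 -0.1  -1.66]
```

Call:
jog_arm(commands=[[[0.6,-0.3,0.7,8,0,0,0],[0.6,-0.3,0.7,8,0,0,0],[0.6,-0.3,0.7,8,0,0,0],[0.6,-0.3,0.7,8,0,0,0]]])

```text
t: 2.57
tcp_pos: [0.4625, -0.2931, 0.0691]
tool_rot: [-2.269, -2.165, 0.001]
force: [0.5, -0.9, 0.6]
width: 0.056
```

Run:
```python
from h import *
tool([0.4635,-0.2947,0.028],np.pi/2-.055)
```

```text
t 2.57 tcp [ 0.4625 -0.2931  0.0691] shift cm [-0.17  0.13  4.1 ]
turn deg [-0.27 -0.19  0.46]
```

Descend, then close.

Call:
jog_arm(commands=[[[0.6,-0.1,0.1,4.1,0,0,0],[0.6,-0.1,0.1,4.1,0,0,0],[0.6,-0.1,0.1,4.1,0,0,0]]], grip_force=15)

```text
t: 2.82
tcp_pos: [0.4643, -0.296, 0.0301]
tool_rot: [-2.274, -2.165, 0.001]
force: [0.2, -0.7, 0.4]
width: 0.0565
```

Call:
jog_arm(commands=[[[0.15,0,0,0,0,0,0],[0.15,0,0,0,0,0,0],[0.15,0,0,0,0,0,0],[0.15,0,0,0,0,0,0],[0.15,0,0,0,0,0,0]]], grip_force=15)

```text
t: 3.23
tcp_pos: [0.4653, -0.2976, 0.0305]
tool_rot: [2.275, 2.164, 0.001]
force: [0.1, -0.4, 1.3]
width: 0.0278
```

Call:
jog_arm(commands=[[[0.15,0,0,-3,0,0,0],[0.15,0,-1,-7,0,0,0],[0.15,4,-2.5,-8,0,0,-3],[0.15,8,-4,-8,0,0,-7.6],[0.15,12,-5,-8,0,0,-7.6]]])

```text
t: 3.65
tcp_pos: [0.4205, -0.1774, 0.1105]
tool_rot: [2.126, 2.31, 0.001]
force: [0.1, 1.2, -0.3]
width: 0.0277
```

Call:
jog_arm(commands=[[[0.15,20,-1.5,0,0,0,0],[0.15,20,-1.5,0,0,0,0],[0.15,20,-1.5,0,0,0,0],[0.15,20,-1.5,0,0,0,0],[0.15,20,-1.5,0,0,0,0]]])

```text
t: 4.07
tcp_pos: [0.389, 0.0232, 0.1095]
tool_rot: [-2.126, -2.313, -0.001]
force: [1.5, -0.3, -1.2]
width: 0.0277
```

Run:
```python
from h import *
tool([0.429,0.016,0.1],np.pi/2+.077)
c=get_calibration("wrist");im=snapshot("wrist");cv2.imwrite("pics/w2.png",im[:,:,::-1])
import json;json.dump({k:np.array(v).tolist() for k,v in c.items()},open("w2.json","w"))
print(w2p([.555,.026,.078],c))
```

```text
t 4.07 tcp [0.389  0.0232 0.1095] shift cm [-1.06  3.93  0.96]
turn deg [ 0.02 -0.04  0.41]
[266.35878082 426.78144097]
```

View pics/w2.png

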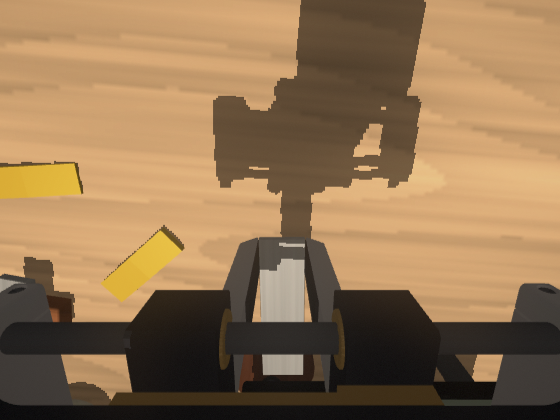

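The wrist view shows the flat shim held straight between the fingers, with its near end at about (283,243). The mould is not usefully visible from here. I'll refine the foot position from the two starting pictures.

Run:
```python
from h import *
rows=[]
yaw=.077;C=np.array([.652,.129]);
def W(a,b):return np.r_[C+[a*np.cos(yaw)-b*np.sin(yaw),a*np.sin(yaw)+b*np.cos(yaw)],.078]
for n in("top","scene"):
    im=cv2.imread(f"pics/{n}0.png");c=get_calibration(n);row=[]
    for ab in[(-.105,-.095),(.105,-.095),(-.105,.095),(.105,.095)]:
        p=w2p(W(*ab),c);u,v=np.round(p).astype(int)
        k=im[v-9:v+10,u-9:u+10].astype(float)
        g=k[:,:,1]-k[:,:,2]   # green minus red
        base=np.median(g);w=np.clip(base-g-3,0,12)*((k.sum(2)>200)|True)
        yy,xx=np.mgrid[-9:10,-9:10];w=w*(xx**2+yy**2<64)
        q=np.array([u+(w*xx).sum()/w.sum(),v+(w*yy).sum()/w.sum()])
        print(n,ab,p.round(1),q.round(1),p2w(n,*q,.078).round(4),round(base,1))
        row.append(cv2.resize(im[v-12:v+13,u-12:u+13],(180,180),interpolation=cv2.INTER_CUBIC))
    rows.append(np.hstack(row))
cv2.imwrite("pics/discs.png",np.vstack(rows))
```

```text
top (-0.105, -0.095) [280.9 210. ] [280.6 208.8] [0.5582 0.0269 0.078 ] 6.0
top (0.105, -0.095) [275.  136.5] [274.5 135.4] [0.7672 0.0436 0.078 ] 6.0
top (-0.105, 0.095) [213.  215.3] [213.  214.2] [0.543  0.2158 0.078 ] 7.0
top (0.105, 0.095) [208.  141.4] [207.7 140.3] [0.7524 0.2326 0.078 ] 7.0
scene (-0.105, -0.095) [268.9 211.1] [268.9 206.1] [0.5393 0.0175 0.078 ] 1.0
scene (0.105, -0.095) [236.1 267.9] [234.2 267.1] [0.7645 0.0362 0.078 ] 6.0
scene (-0.105, 0.095) [327.3 235.3] [328.8 231.8] [0.5274 0.2141 0.078 ] 5.0
scene (0.105, 0.095) [297.6 295.4] [298.3 296.3] [0.7509 0.2348 0.078 ] 6.0
```

View pics/discs.png

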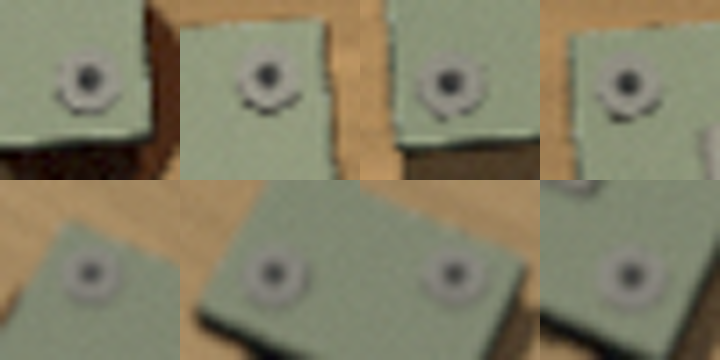

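Averaging both cameras gives the foot at about (0.5565, 0.0265) with yaw of about 0.079. Next I'll descend to the pre-insert height.

Call:
jog_arm(commands=[[[0.15,-0.5,1,3,0,0,0.3],[0.15,-1,2,6,0,0,0.3],[0.15,-1,2.5,8,0,0,0.3],[0.15,-1,2.5,8,0,0,0.3],[0.15,-1,2.5,8,0,0,0.3]]])

```text
t: 4.53
tcp_pos: [0.4114, 0.0095, 0.0356]
tool_rot: [2.131, 2.306, -0.02]
force: [0.1, -0.6, -1.4]
width: 0.0276
```

Run:
```python
from h import *
tool([0.4924,0.0214,0.0295],np.pi/2+.079)
im=snapshot("scene");cv2.imwrite("pics/s2.png",cv2.resize(im[90:290,200:400,::-1],(600,600),interpolation=cv2.INTER_CUBIC))
```

```text
t 4.53 tcp [0.4114 0.0095 0.0356] shift cm [0.55 8.17 0.53]
turn deg [-0.47  0.54  0.  ]
```

View pics/s2.png

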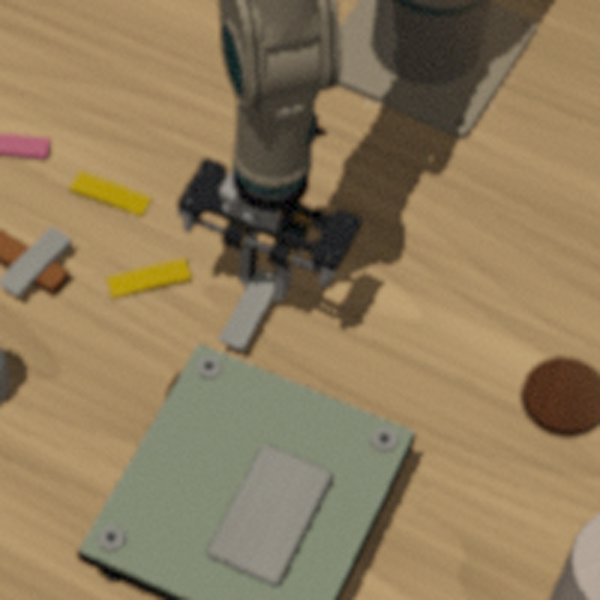

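The scene shows the held shim, far end at about (237,345) in the crop, pointing at the foot disc at (208,366). It needs a 5 mm shift sideways, so I'll align first.

Call:
jog_arm(commands=[[[0.15,0.5,1,0.5,0,0,0],[0.15,0.5,1,0.5,0,0,0],[0.15,0.5,1,0.5,0,0,0],[0.15,0.5,1,0.5,0,0,0]]])

```text
t: 4.92
tcp_pos: [0.4205, 0.0156, 0.0312]
tool_rot: [2.131, 2.307, -0.021]
force: [0.6, -0.4, -0.3]
width: 0.0277
```

Run:
```python
from h import *
tool([0.4924,0.0214,0.0295],np.pi/2+.079)
```

```text
t 4.92 tcp [0.4205 0.0156 0.0312] shift cm [0.01 7.21 0.11]
turn deg [-0.5   0.57  0.01]
```

Call:
jog_arm(commands=[[[0.15,0,0,0.15,-0.5,0.5,0],[0.15,0,0.5,0.15,-0.5,0.5,0],[0.15,0,1.5,0.15,-0.5,0.5,0],[0.15,0,2.5,0.15,-0.5,0.5,0],[0.15,0,3.5,0.15,-0.5,0.5,0]]])

```text
t: 5.33
tcp_pos: [0.4559, 0.0184, 0.0295]
tool_rot: [2.131, 2.308, -0.001]
force: [-0.5, -0.2, -0.3]
width: 0.0275
```

Run:
```python
from h import *
tool([0.4924,0.0214,0.0295],np.pi/2+.079);s=sense();print(s["force"],s["torque"],s["joint_positions"])
```

```text
t 5.33 tcp [0.4559 0.0184 0.0295] shift cm [ 0.01  3.67 -0.01]
turn deg [-0.02  0.04  0.03]
[-0.49272347 -0.19582103 -0.26656003] [ 0.06403515 -0.0033599   0.06667568] [ 0.13022902  0.73591743 -0.34193115  2.18543875  0.75233276  0.33676253
  0.79892171]
```

Call:
jog_arm(commands=[[[0.15,0,0.8,0,0,0,0],[0.15,0,1.6,0,0,0,0],[0.15,0,2.4,0,0,0,0],[0.15,0,3.2,0,0,0,0],[0.15,0,3.7,0,0,0,0]]])

```text
t: 5.75
tcp_pos: [0.4933, 0.0214, 0.029]
tool_rot: [2.132, 2.307, -0.0]
force: [0.6, -0.9, 0.5]
width: 0.0276
```

Call:
jog_arm(commands=[[[0.15,0,0,0,0,0,0],[0.15,0,0,0,0,0,0],[0.15,0,0,0.1,0,0,0]]])

```text
t: 6.0
tcp_pos: [0.4916, 0.0211, 0.0279]
tool_rot: [-2.132, -2.307, 0.002]
force: [-0.4, 0.6, -0.2]
width: 0.0282
```

Call:
jog_arm(commands=[[[0.15,0,0,0.05,0,0,0],[0.15,0,0,0.1,0,0,0],[0.15,0,0,0.1,0,0,0]]])

```text
t: 6.25
tcp_pos: [0.4917, 0.0212, 0.0268]
tool_rot: [-2.131, -2.308, 0.002]
force: [0.4, -0.4, -0.8]
width: 0.0273
```

Call:
jog_arm(commands=[[[0.15,0,0,0.05,0,0,0],[0.15,0,0,0.05,0,0,0],[0.15,0,0,0.05,0,0,0]]])

```text
t: 6.5
tcp_pos: [0.4921, 0.0212, 0.0264]
tool_rot: [2.132, 2.308, -0.001]
force: [-0.4, -0.1, -0.4]
width: 0.0279
```

Call:
jog_arm(commands=[[[0.15,0,0,0.05,0,0,0],[0.15,0,0,0.05,0,0,0],[0.15,0,0,0.05,0,0,0]]])

```text
t: 6.75
tcp_pos: [0.4921, 0.0212, 0.0259]
tool_rot: [2.132, 2.307, -0.001]
force: [-0.0, 1.2, -0.4]
width: 0.0277
```

Call:
jog_arm(commands=[[[0.15,0,0,0.05,0,0,0],[0.15,0,0,0.05,0,0,0],[0.15,0,0,0.05,0,0,0]]])

```text
t: 7.0
tcp_pos: [0.4922, 0.0212, 0.0254]
tool_rot: [2.132, 2.307, -0.001]
force: [-0.4, -0.2, -0.2]
width: 0.0275
```

Call:
jog_arm(commands=[[[0.15,0,0,0.05,0,0,0],[0.15,0,0,0.05,0,0,0],[0.15,0,0,0.05,0,0,0]]])

```text
t: 7.25
tcp_pos: [0.4922, 0.0212, 0.025]
tool_rot: [2.132, 2.307, -0.001]
force: [-0.5, -0.9, 1.1]
width: 0.0274
```

Call:
jog_arm(commands=[[[0.15,0,0,0.05,0,0,0],[0.15,0,0,0.05,0,0,0],[0.15,0,0,0.05,0,0,0]]])

```text
t: 7.5
tcp_pos: [0.4922, 0.0212, 0.0246]
tool_rot: [2.132, 2.307, -0.001]
force: [-1.7, 0.5, 3.9]
width: 0.0275
```

Call:
jog_arm(commands=[[[0.15,0,0,0.05,0,0,0],[0.15,0,0,0.05,0,0,0],[0.15,0,0,0.05,0,0,0]]])

```text
t: 7.75
tcp_pos: [0.4922, 0.0213, 0.024]
tool_rot: [2.132, 2.308, -0.001]
force: [-0.8, 1.0, 6.1]
width: 0.0279
```

Run:
```python
from h import *
s=sense();print(s["force"],s["torque"],s["tcp_pos"])
c=get_calibration("wrist");im=snapshot("wrist");cv2.imwrite("pics/w3.png",im[:,:,::-1])
im=snapshot("top");cv2.imwrite("pics/t3.png",im[:,:,::-1])
```

```text
[-0.81797316  1.04717878  6.06171571] [ 0.08145072  0.21619706 -0.01878412] [0.49215534 0.02125473 0.02402993]
```

Contact came at TCP z of about 0.025, so the packer top is at about 14.5 mm and the taper has to fill about 6.5 mm. Now I'll ease off, release and lift.

Call:
jog_arm(commands=[[[0.15,0,0,-0.08,0,0,0],[0.55,0,0,-0.08,0,0,0],[0.55,0,0,-0.08,0,0,0],[0.55,0,-0.3,-0.08,0,0,0],[0.55,0,-0.3,-1.5,0,0,0]]])

```text
t: 8.27
tcp_pos: [0.487, 0.0207, 0.0372]
tool_rot: [-2.13, -2.306, 0.007]
force: [0.1, -0.6, -0.3]
width: 0.05
```

Call:
jog_arm(commands=[[[0.55,0,-3,-4,0,0,0],[0.55,0,-6,-7,0,0,0],[0.55,0,-8,-7,0,0,0],[0.55,0,-8,-7,0,0,0]]])

```text
t: 8.6
tcp_pos: [0.4041, 0.0133, 0.1103]
tool_rot: [-2.131, -2.308, 0.008]
force: [-1.2, -1.3, 0.0]
width: 0.052
```

Run:
```python
from h import *
n=(0.4645+.0)
im=snapshot("top");cv2.imwrite("pics/t4.png",im[:,:,::-1])
im2=snapshot("scene");cv2.imwrite("pics/s4.png",im2[:,:,::-1])
A=cv2.resize(im[180:260,240:340,::-1],(600,480),interpolation=cv2.INTER_CUBIC)
cv2.imwrite("pics/t4c.png",A)
c=get_calibration("top");F=np.array([.5565,.0265]);d=np.array([np.cos(.079),np.sin(.079)])
for k in(0,.078):print("near end expected",w2p(np.r_[F-k*d,.0195],c))
tool([0.4635,-0.22,0.12],np.pi/2-.1)
```

```text
near end expected [280.25818097 210.95916291]
near end expected [282.4304693  237.49818699]
t 8.7 tcp [0.4092 0.0143 0.1093] shift cm [-23.79   3.57  -1.04]
turn deg [ 0.03  0.06 10.26]
```

View pics/t4c.png

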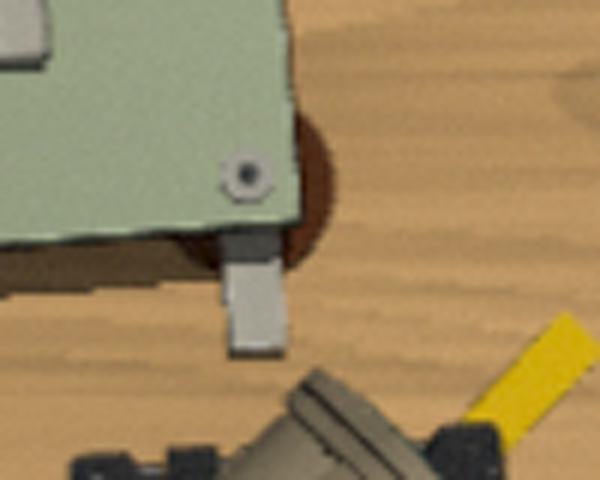

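The flat shim lies under the plate with its near end at crop (259,350), which is full-picture (283,238). I expected (282.4,237.5), so it is central and placed well. Now the taper.

Call:
jog_arm(commands=[[[0.55,-20,2,-1,0,0,10],[0.55,-20,2,-1,0,0,10],[0.55,-20,2,-1,0,0,10],[0.55,-20,2,-1,0,0,10],[0.55,-20,2,-1,0,0,10]]])

```text
t: 9.12
tcp_pos: [0.4464, -0.1866, 0.1184]
tool_rot: [2.327, 2.11, -0.001]
force: [0.9, 0.3, 0.3]
width: 0.0519
```

Run:
```python
from h import *
tool([0.4755,-0.216,0.11],np.pi/2-.1)
```

```text
t 9.12 tcp [ 0.4464 -0.1866  0.1184] shift cm [-2.64  3.19  0.84]
turn deg [0.02 0.04 0.13]
```

Call:
jog_arm(commands=[[[0.55,-2.6,3.2,0.8,0,0,0],[0.55,-2.6,3.2,0.8,0,0,0],[0.55,-2.6,3.2,3,0,0,0],[0.55,-2.6,3.2,4,0,0,0],[0.55,-2.6,3.2,4,0,0,0]]])

```text
t: 9.53
tcp_pos: [0.4733, -0.2113, 0.0763]
tool_rot: [-2.321, -2.111, 0.004]
force: [-0.9, 0.5, 0.2]
width: 0.0515
```

Run:
```python
from h import *
tool([0.4755,-0.216,0.0405],np.pi/2-.1)
c=get_calibration("wrist");im=snapshot("wrist");cv2.imwrite("pics/w5.png",im[:,:,::-1])
g=cv2.cvtColor(im[170:330,180:380],cv2.COLOR_RGB2HSV)
m=((g[:,:,1]<45)&(g[:,:,2]>110)).astype(np.uint8)
cs,_=cv2.findContours(m,0,2);k=max(cs,key=cv2.contourArea)+np.array([180,170])
print(cv2.contourArea(k));b=cv2.boxPoints(cv2.minAreaRect(k));print(b)
for q in b:print(p2w("wrist",*q,.028,c).round(4))
```

```text
t 9.53 tcp [ 0.4733 -0.2113  0.0763] shift cm [-0.45  0.28  3.58]
turn deg [-0.27 -0.06  0.29]
3264.5
[[257.99997 321.     ]
 [257.99997 225.     ]
 [294.99997 225.     ]
 [294.99997 321.     ]]
[ 0.5449 -0.2359  0.028 ]
[ 0.4634 -0.2265  0.028 ]
[ 0.4659 -0.1993  0.028 ]
[ 0.5478 -0.206   0.028 ]
```

View pics/w5.png

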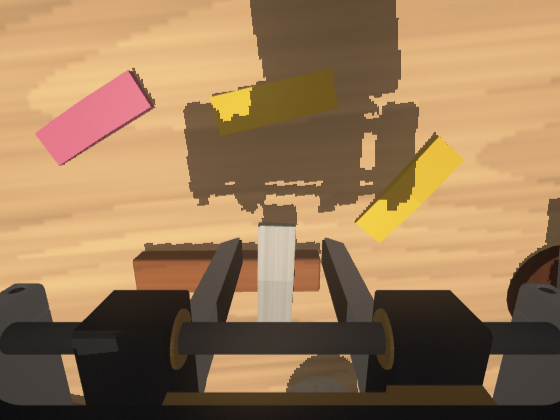

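The taper sits centred between the fingers, near end at about (277,225), yaw about -0.1. Descend and grip.

Call:
jog_arm(commands=[[[0.55,-0.2,0.3,2,0,0,0],[0.55,-0.2,0.3,3.5,0,0,0],[0.55,-0.2,0.3,3.5,0,0,0],[0.55,-0.2,0.3,3.5,0,0,0]]])

```text
t: 9.92
tcp_pos: [0.4774, -0.2137, 0.0442]
tool_rot: [-2.323, -2.114, 0.001]
force: [1.1, -0.5, -0.4]
width: 0.0516
```

Run:
```python
from h import *
tool([0.4765,-0.214,0.0405],np.pi/2-.1)
```

```text
t 9.92 tcp [ 0.4774 -0.2137  0.0442] shift cm [-0.04 -0.08  0.37]
turn deg [-0.06  0.02  0.33]
```

Call:
jog_arm(commands=[[[0.55,0,-0.1,0.35,0,0,0],[0.55,0,-0.1,0.35,0,0,0],[0.55,0,-0.1,0.35,0,0,0]]])

```text
t: 10.17
tcp_pos: [0.4766, -0.2143, 0.0413]
tool_rot: [2.324, 2.112, -0.0]
force: [-0.3, -0.9, 1.4]
width: 0.0517
```

Call:
jog_arm(commands=[[[0.15,0,0,0,0,0,0],[0.15,0,0,0,0,0,0],[0.15,0,0,0,0,0,0],[0.15,0,0,0,0,0,0],[0.15,0,0,0,0,0,0]]], grip_force=15)

```text
t: 10.58
tcp_pos: [0.4764, -0.2143, 0.0407]
tool_rot: [2.325, 2.113, -0.001]
force: [-0.4, -1.1, 0.8]
width: 0.0277
```

Call:
jog_arm(commands=[[[0.15,0,0,-3,0,0,0],[0.15,2,-2,-6,0,0,0],[0.15,5,-4,-7,0,0,-5],[0.15,9,-5,-7,0,0,-10.3],[0.15,13,-6.5,-7,0,0,-10.3]]])

```text
t: 11.0
tcp_pos: [0.4247, -0.0791, 0.1113]
tool_rot: [2.123, 2.312, 0.002]
force: [1.5, 1.2, -1.1]
width: 0.0278
```

Run:
```python
from h import *
tool([0.427,0.0163,0.06],np.pi/2+.079)
```

```text
t 11.0 tcp [ 0.4247 -0.0791  0.1113] shift cm [9.49 1.02 5.13]
turn deg [0.15 0.04 0.35]
```

Call:
jog_arm(commands=[[[0.15,4,1,2,0,0,0.3],[0.15,8,1,4,0,0,0.3],[0.15,9.4,1,5,0,0,0.3],[0.15,9.4,1,5,0,0,0.3],[0.15,9.4,1,5,0,0,0.3]]])

```text
t: 11.42
tcp_pos: [0.4257, 0.0162, 0.06]
tool_rot: [-2.126, -2.312, 0.003]
force: [0.1, -0.5, -1.1]
width: 0.0278
```

Run:
```python
from h import *
tool([0.510,0.0228,0.0412],np.pi/2+.079)
```

```text
t 11.42 tcp [0.4257 0.0162 0.06  ] shift cm [-0.05  8.45  1.86]
turn deg [-0.12  0.04  0.25]
```

Call:
jog_arm(commands=[[[0.15,0,0,1.2,0,0,0.2],[0.15,0,0,1.85,0,0,0.2],[0.15,0,0,1.85,0,0,0.2],[0.15,0,0,1.85,0,0,0.2]]])

```text
t: 11.75
tcp_pos: [0.4263, 0.0136, 0.042]
tool_rot: [2.138, 2.301, -0.002]
force: [0.3, -0.2, -0.5]
width: 0.0276
```

Run:
```python
from h import *
tool([0.510,0.0228,0.0412],np.pi/2+.079)
```

```text
t 11.75 tcp [0.4263 0.0136 0.042 ] shift cm [0.31 8.42 0.07]
turn deg [-0.05  0.07 -0.31]
```

Call:
jog_arm(commands=[[[0.15,0.2,1,0,0,0,-0.2],[0.15,0.2,2.2,0,0,0,-0.2],[0.15,0.2,3.4,0,0,0,-0.2],[0.15,0.2,4,0,0,0,-0.2],[0.15,0.2,4,0,0,0,-0.2]]])

```text
t: 12.17
tcp_pos: [0.4679, 0.0194, 0.0424]
tool_rot: [2.133, 2.304, 0.002]
force: [0.5, 0.0, 0.1]
width: 0.0281
```

Run:
```python
from h import *
tool([0.510,0.0228,0.0412],np.pi/2+.079);print(sense()["force"])
```

```text
t 12.17 tcp [0.4679 0.0194 0.0424] shift cm [0.01 4.23 0.13]
turn deg [ 0.12 -0.   -0.11]
[0.5270438  0.02944648 0.09249373]
```

Call:
jog_arm(commands=[[[0.15,0,0.2,0.12,0.1,0,-0.1],[0.15,0,0.8,0.12,0.1,0,-0.1],[0.15,0,1.5,0.12,0.1,0,-0.1],[0.15,0,2.2,0.12,0.1,0,-0.1],[0.15,0,2.2,0.12,0.1,0,-0.1]]])

```text
t: 12.58
tcp_pos: [0.4901, 0.022, 0.0408]
tool_rot: [-2.13, -2.309, -0.0]
force: [0.5, 0.2, -0.6]
width: 0.0279
```

Call:
jog_arm(commands=[[[0.15,0,0,0.04,0,0,0],[0.15,0,0,0.05,0,0,0],[0.15,0,0,0.05,0,0,0]]])

```text
t: 12.83
tcp_pos: [0.4877, 0.0216, 0.0402]
tool_rot: [-2.129, -2.309, 0.003]
force: [0.4, 0.1, -1.0]
width: 0.0278
```

Call:
jog_arm(commands=[[[0.15,0,0,0.04,0,0,0],[0.15,0,0,0.05,0,0,0],[0.15,0,0,0.05,0,0,0]]])

```text
t: 13.08
tcp_pos: [0.4876, 0.0216, 0.0397]
tool_rot: [-2.129, -2.309, 0.004]
force: [-1.0, -0.3, 1.2]
width: 0.0282
```

Call:
jog_arm(commands=[[[0.15,0,0,0.03,0,0,0],[0.15,0,0,0.03,0,0,0],[0.15,0,0,0.03,0,0,0]]])

```text
t: 13.33
tcp_pos: [0.4875, 0.0215, 0.0394]
tool_rot: [-2.129, -2.308, 0.004]
force: [-1.5, 0.3, 2.0]
width: 0.028
```

Call:
jog_arm(commands=[[[0.15,0,0,0.0,0,0,0],[0.15,0,0,0.0,0,0,0]]])

```text
t: 13.5
tcp_pos: [0.4876, 0.0215, 0.0394]
tool_rot: [-2.129, -2.308, 0.004]
force: [-1.8, -0.3, 2.0]
width: 0.0276
```

Call:
jog_arm(commands=[[[0.15,0,0.3,-0.02,0,0,0],[0.15,0,0.6,-0.02,0,0,0],[0.15,0,0.9,-0.02,0,0,0],[0.15,0,1.2,-0.02,0,0,0],[0.15,0,1.4,-0.02,0,0,0]]])

```text
t: 13.92
tcp_pos: [0.5011, 0.0223, 0.0396]
tool_rot: [-2.129, -2.307, 0.007]
force: [-5.9, 0.3, 8.0]
width: 0.0282
```

Call:
jog_arm(commands=[[[0.15,0,0.1,0,0,0,0],[0.15,0,0.2,0,0,0,0],[0.15,0,0.3,0,0,0,0]]])

```text
t: 14.17
tcp_pos: [0.5021, 0.0221, 0.0395]
tool_rot: [-2.128, -2.306, 0.012]
force: [-10.1, -1.0, 12.1]
width: 0.0278
```

The force rose faster than a light wedge contact would explain. I'll back off a little and check the tool tilt before going on.

Run:
```python
from h import *
s=sense();print(np.round(s["force"],2),np.round(s["torque"],3),R.from_rotvec(s["tool_rot"]).as_matrix().round(4))
tool([0.510,0.0228,0.0395],np.pi/2+.079)
for n in("top","scene"):cv2.imwrite(f"pics/{n}6.png",snapshot(n)[:,:,::-1])
a=cv2.imread("pics/top4.png") if 0 else cv2.imread("pics/t4.png");b=cv2.imread("pics/top6.png")
s0=cv2.imread("pics/s4.png");s1=cv2.imread("pics/scene6.png")
# mould motion by phase correlation on insert region
f=lambda i,r:cv2.cvtColor(i[r[0]:r[1],r[2]:r[3]],cv2.COLOR_BGR2GRAY).astype(np.float32)
for nm,x,y,rs in(("top",a,b,[(130,200,200,285)]),("scene",s0,s1,[(235,300,230,310)])):
    for r in rs:print(nm,cv2.phaseCorrelate(f(x,r),f(y,r)))
```

```text
[-10.12  -0.99  12.12] [-0.145  2.198 -0.087] [[-0.0803  0.9967 -0.0075]
 [ 0.9968  0.0803 -0.0032]
 [-0.0025 -0.0077 -1.    ]]
t 14.17 tcp [0.5021 0.0221 0.0395] shift cm [ 0.    0.79 -0.  ]
turn deg [-0.44  0.15  0.08]
top ((-0.04182348657116819, -0.06644006393312907), 0.8816141943872711)
scene ((-0.017903023704519683, -0.11785649781420915), 0.9746804568502638)
```

Call:
jog_arm(commands=[[[0.15,0,-0.1,0,0,0,0],[0.15,0,-0.2,0,0,0,0],[0.15,0,-0.3,0,0,0,0]]])

```text
t: 14.52
tcp_pos: [0.502, 0.0221, 0.0398]
tool_rot: [-2.13, -2.309, 0.004]
force: [-1.8, -1.7, 4.3]
width: 0.028
```

The Fx/Fz ratio of about 0.8 and the nose-down tilt of 0.44° point to the taper scraping the flat shim, not bearing on the foot. The mould has not moved (under 0.1 px). I'll unload it vertically, level it and advance a little.

Call:
jog_arm(commands=[[[0.15,0,0,-0.1,0,0,0],[0.15,0,0,-0.17,0,0,0],[0.15,0,0,-0.17,0,0,0]]])

```text
t: 14.77
tcp_pos: [0.503, 0.023, 0.0414]
tool_rot: [-2.13, -2.309, 0.0]
force: [0.7, -0.2, -0.7]
width: 0.0282
```

Run:
```python
from h import *
s=sense();print(np.round(s["force"],2),np.round(s["torque"],3))
tool([0.510,0.0228,0.0395],np.pi/2+.079)
```

```text
[ 0.71 -0.22 -0.74] [-0.01  -0.026  0.   ]
t 14.77 tcp [0.503  0.023  0.0414] shift cm [-0.08  0.7   0.19]
turn deg [-0.03 -0.01  0.1 ]
```

Call:
jog_arm(commands=[[[0.15,0,0,0.12,0,0,0],[0.15,0,0,0.12,0,0,0],[0.4,0,0,0.12,0,0,0],[0.4,0,0,0.12,0,0,0],[0.4,0,0,0.12,0,0,0]]])

```text
t: 15.18
tcp_pos: [0.5019, 0.0228, 0.04]
tool_rot: [-2.129, -2.309, 0.003]
force: [0.9, 0.4, 0.0]
width: 0.0374
```

Call:
jog_arm(commands=[[[0.4,0,-0.5,-1.5,0,0,0],[0.4,0,-3,-4,0,0,0],[0.4,0,-6,-6,0,0,0],[0.2,0,-8,-6,0,0,0],[0.0,0,-8,-6,0,0,0]]])

```text
t: 15.6
tcp_pos: [0.4178, 0.0151, 0.101]
tool_rot: [-2.128, -2.309, 0.009]
force: [-0.7, -0.6, -0.1]
width: 0.0276
```

Run:
```python
from h import *
s=sense();print(s["tcp_pos"],s["width"])
im=snapshot("top");cv2.imwrite("pics/t7.png",im[:,:,::-1])
im2=snapshot("scene");cv2.imwrite("pics/s7.png",im2[:,:,::-1])
A=cv2.resize(im[190:250,240:340,::-1],(600,360),interpolation=cv2.INTER_CUBIC)
B=cv2.resize(im2[150:240,220:320,::-1],(600,540),interpolation=cv2.INTER_CUBIC)[150:390]
cv2.imwrite("pics/t7c.png",np.vstack([A,B]))
c=get_calibration("top");F=np.array([.5565,.0265]);d=np.array([np.cos(.079),np.sin(.079)])
for k,z in((.065,.0275),(.078,.0195)):print("near end expected",(w2p(np.r_[F-k*d,z],c)-[240,190])*6)
```

```text
[0.41783989 0.01513234 0.10104614] 0.02757149897334034
near end expected [252.86248163 257.90215438]
near end expected [254.58281579 284.98912193]
```

View pics/t7c.png

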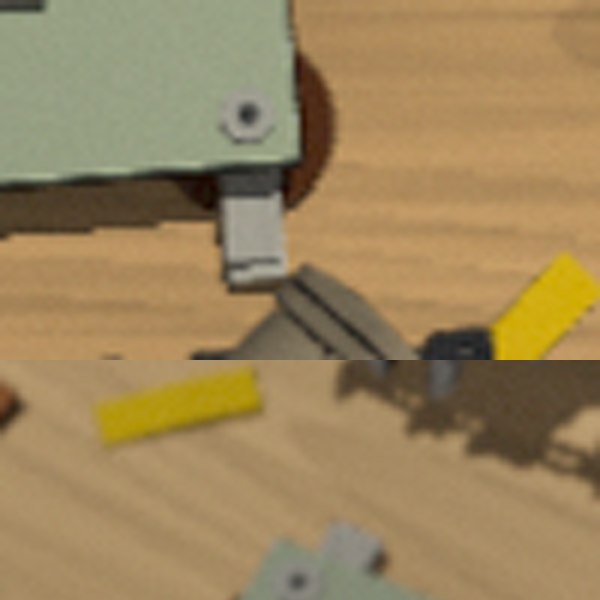

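The taper lies squarely on the flat shim, rear end at crop (253,262), about 67 mm behind the foot. The flat shim is unchanged. I'll close the fingers and push from behind, feeling the force.

Call:
jog_arm(commands=[[[0.0,0,2,1,0,0,0],[0.0,0,4,3,0,0,0],[0.0,0,4,5,0,0,0],[0.0,0,4,5,0,0,0]]], grip_force=15)

```text
t: 16.03
tcp_pos: [0.4627, 0.0197, 0.0472]
tool_rot: [-2.128, -2.307, 0.006]
force: [-0.3, -1.7, -0.5]
width: 0.0007
```

Run:
```python
from h import *
s=sense();print(s["tcp_pos"],s["width"],s["force"])
tool([0.4618,0.019,0.0415],np.pi/2+.079)
```

```text
[0.4627212  0.01973417 0.04723325] 0.0006560365116668042 [-0.32706243 -1.72446504 -0.46427053]
t 16.03 tcp [0.4627 0.0197 0.0472] shift cm [-0.07 -0.09  0.57]
turn deg [-0.28  0.    0.09]
```

Call:
jog_arm(commands=[[[0.0,0,0,0.5,0,0,0],[0.0,0,0,0.5,0,0,0],[0.0,0,0.5,0.5,0,0,0],[0.0,0,1.2,0.5,0,0,0],[0.0,0,1.2,0.5,0,0,0]]])

```text
t: 16.45
tcp_pos: [0.4766, 0.0208, 0.046]
tool_rot: [2.13, 2.308, 0.002]
force: [1.0, 0.2, -0.3]
width: 0.0006
```

Run:
```python
from h import *
s=sense();print(s["tcp_pos"],s["width"],s["force"])
tool([0.4818,0.0206,0.0415],np.pi/2+.079)
```

```text
[0.47660598 0.02084559 0.04601422] 0.000582167303211525 [ 0.96800164  0.22350383 -0.3264783 ]
t 16.45 tcp [0.4766 0.0208 0.046 ] shift cm [-0.07  0.52  0.45]
turn deg [ 0.09 -0.01  0.07]
```

Call:
jog_arm(commands=[[[0.0,0,0,0.4,0,0,0],[0.0,0,0,0.4,0,0,0],[0.0,0,0,0.4,0,0,0]]])

```text
t: 16.7
tcp_pos: [0.4737, 0.0203, 0.0411]
tool_rot: [-2.129, -2.308, 0.004]
force: [0.5, 1.1, -0.7]
width: 0.0005
```

Call:
jog_arm(commands=[[[0.0,0,0.1,0,0,0,0],[0.0,0,0.3,0,0,0,0],[0.0,0,0.5,0,0,0,0],[0.0,0,0.6,0,0,0,0],[0.0,0,0.6,0,0,0,0]]])

```text
t: 17.12
tcp_pos: [0.4805, 0.021, 0.0412]
tool_rot: [-2.129, -2.309, 0.002]
force: [-0.5, 0.6, -0.3]
width: 0.0005
```

Call:
jog_arm(commands=[[[0.0,0,0.1,0,0,0,0],[0.0,0,0.2,0,0,0,0],[0.0,0,0.3,0,0,0,0],[0.0,0,0.3,0,0,0,0]]])

```text
t: 17.45
tcp_pos: [0.4831, 0.0212, 0.0411]
tool_rot: [-2.129, -2.309, 0.003]
force: [-1.1, 0.2, -0.8]
width: 0.0008
```

Call:
jog_arm(commands=[[[0.0,0,0.1,0,0,0,0],[0.0,0,0.2,0,0,0,0],[0.0,0,0.2,0,0,0,0]]])

```text
t: 17.7
tcp_pos: [0.4852, 0.0214, 0.0411]
tool_rot: [-2.129, -2.309, 0.003]
force: [-0.1, -1.1, 0.7]
width: 0.0002
```

Call:
jog_arm(commands=[[[0.0,0,0.1,0,0,0,0],[0.0,0,0.2,0,0,0,0],[0.0,0,0.2,0,0,0,0]]])

```text
t: 17.95
tcp_pos: [0.4873, 0.0216, 0.0411]
tool_rot: [-2.129, -2.309, 0.002]
force: [1.0, 0.6, -0.3]
width: 0.0003
```

Call:
jog_arm(commands=[[[0.0,0,0.1,0,0,0,0],[0.0,0,0.2,0,0,0,0],[0.0,0,0.2,0,0,0,0]]])

```text
t: 18.2
tcp_pos: [0.4893, 0.0217, 0.0411]
tool_rot: [-2.129, -2.309, 0.003]
force: [-0.6, 0.5, 0.4]
width: 0.0006
```

Call:
jog_arm(commands=[[[0.0,0,0.05,0,0,0,0],[0.0,0,0.1,0,0,0,0],[0.0,0,0.1,0,0,0,0]]])

```text
t: 18.45
tcp_pos: [0.49, 0.0218, 0.0411]
tool_rot: [-2.129, -2.309, 0.003]
force: [-0.6, -1.0, 0.3]
width: 0.0
```

Call:
jog_arm(commands=[[[0.0,0,0.05,0,0,0,0],[0.0,0,0.1,0,0,0,0],[0.0,0,0.1,0,0,0,0]]])

```text
t: 18.7
tcp_pos: [0.4911, 0.0219, 0.0411]
tool_rot: [-2.129, -2.309, 0.003]
force: [-0.6, 0.0, 0.4]
width: 0.0007
```

Call:
jog_arm(commands=[[[0.0,0,0.05,0,0,0,0],[0.0,0,0.1,0,0,0,0],[0.0,0,0.1,0,0,0,0]]])

```text
t: 18.95
tcp_pos: [0.4918, 0.0218, 0.0411]
tool_rot: [-2.129, -2.308, 0.004]
force: [-0.9, 0.6, 1.5]
width: 0.0007
```

Call:
jog_arm(commands=[[[0.0,0,0.05,0,0,0,0],[0.0,0,0.1,0,0,0,0],[0.0,0,0.1,0,0,0,0]]])

```text
t: 19.2
tcp_pos: [0.4922, 0.0218, 0.041]
tool_rot: [-2.129, -2.308, 0.005]
force: [-3.5, 0.2, 3.3]
width: 0.0005
```

Call:
jog_arm(commands=[[[0.0,0,0,0,0,0,0],[0.0,0,0,0,0,0,0]]])

```text
t: 19.37
tcp_pos: [0.4924, 0.0218, 0.041]
tool_rot: [-2.129, -2.308, 0.005]
force: [-4.8, -0.3, 2.9]
width: 0.0005
```

Call:
jog_arm(commands=[[[0.0,0,0.05,0,0,0,0],[0.0,0,0.08,0,0,0,0],[0.0,0,0.08,0,0,0,0],[0.0,0,0.08,0,0,0,0]]])

```text
t: 19.7
tcp_pos: [0.4927, 0.0218, 0.041]
tool_rot: [-2.129, -2.308, 0.006]
force: [-5.3, -0.8, 4.3]
width: 0.0008
```

Run:
```python
from h import *
s=sense();print(s["tcp_pos"],s["width"],s["force"])
a=cv2.imread("pics/t7.png");b=snapshot("top")[:,:,::-1];s0=cv2.imread("pics/s7.png");s1=snapshot("scene")[:,:,::-1]
f=lambda i,r:cv2.cvtColor(np.ascontiguousarray(i[r[0]:r[1],r[2]:r[3]]),cv2.COLOR_BGR2GRAY).astype(np.float32)
print(cv2.phaseCorrelate(f(a,(130,200,200,285)),f(b,(130,200,200,285))),cv2.phaseCorrelate(f(s0,(235,300,230,310)),f(s1,(235,300,230,310))))
```

```text
[0.49269684 0.02182327 0.04099662] 0.0008123697081673343 [-5.26009258 -0.81737568  4.25981698]
((-0.012608316588803348, 0.02442064909223518), 0.9888842718100842) ((-0.021798029627468907, -0.07877810751954684), 0.9674092133839926)
```

Resistance is about 5 N and the mould hasn't moved, so the foot bears. Withdraw straight back, then lift.

Call:
jog_arm(commands=[[[0.0,0,-0.5,0,0,0,0],[0.0,0,-1.5,0,0,0,0],[0.0,0,-2.5,-3,0,0,0],[0.0,0,-2.5,-6.5,0,0,0],[0.0,0,-2.5,-8,0,0,0]]])

```text
t: 20.22
tcp_pos: [0.471, 0.021, 0.124]
tool_rot: [2.128, 2.309, 0.005]
force: [1.3, 0.3, -1.2]
width: 0.0005
```

Run:
```python
from h import *
tool([0.5565,0.0265,0.107],np.pi/2+.079)
im=snapshot("top");cv2.imwrite("pics/t8.png",im[:,:,::-1])
im2=snapshot("scene");cv2.imwrite("pics/s8.png",im2[:,:,::-1])
```

```text
t 20.22 tcp [0.471 0.021 0.124] shift cm [-0.15  8.56  1.73]
turn deg [ 0.2  -0.03  0.15]
```

Call:
jog_arm(commands=[[[0.0,-0.1,4,0,0.2,0,0],[0.0,-0.1,7.5,0,0.2,0,0],[0.0,-0.1,8.5,0.5,0.2,0,0],[0.0,-0.1,8.5,1.4,0.2,0,0],[0.0,-0.1,8.5,1.4,0.2,0,0]]])

```text
t: 20.73
tcp_pos: [0.5519, 0.0256, 0.1042]
tool_rot: [-2.126, -2.305, 0.012]
force: [-0.6, 0.6, 0.2]
width: 0.0004
```

Run:
```python
from h import *
s=sense();print(s["force"]);tool([0.5565,0.0265,0.097],np.pi/2+.079)
```

```text
[-0.55524556  0.55460173  0.22824682]
t 20.73 tcp [0.5519 0.0256 0.1042] shift cm [0.05 0.47 0.71]
turn deg [-0.57  0.04  0.1 ]
```

Call:
jog_arm(commands=[[[0.0,0,0.2,0,0,0,0],[0.0,0,0.2,0,0,0,0],[0.0,0,0.2,0,0,0,0]]])

```text
t: 20.98
tcp_pos: [0.5549, 0.0261, 0.107]
tool_rot: [-2.127, -2.307, 0.008]
force: [0.7, -0.4, 0.9]
width: 0.0006
```

Run:
```python
from h import *
s=sense();print(s["force"]);tool([0.5565,0.0265,0.097],np.pi/2+.079)
```

```text
[ 0.70134983 -0.36799919  0.89777215]
t 20.98 tcp [0.5549 0.0261 0.107 ] shift cm [0.03 0.17 1.  ]
turn deg [-0.36  0.05  0.14]
```

Approach to about 2 mm above the disc, then press in small steps.

Call:
jog_arm(commands=[[[0.0,0,0.1,0.4,0,0,0],[0.0,0,0.1,0.8,0,0,0],[0.0,0,0.1,0.8,0,0,0],[0.0,0,0.1,0.8,0,0,0]]])

```text
t: 21.32
tcp_pos: [0.5564, 0.026, 0.0987]
tool_rot: [-2.127, -2.307, 0.008]
force: [0.1, -0.2, -0.2]
width: 0.0003
```

Call:
jog_arm(commands=[[[0.0,0,0,0.05,0,0,0],[0.0,0,0,0.1,0,0,0],[0.0,0,0,0.1,0,0,0]]])

```text
t: 21.57
tcp_pos: [0.5568, 0.0262, 0.098]
tool_rot: [-2.128, -2.307, 0.007]
force: [0.4, -0.2, -0.2]
width: 0.0003
```

Call:
jog_arm(commands=[[[0.0,0,0,0.05,0,0,0],[0.0,0,0,0.1,0,0,0],[0.0,0,0,0.1,0,0,0]]])

```text
t: 21.82
tcp_pos: [0.5569, 0.0262, 0.0973]
tool_rot: [-2.128, -2.307, 0.007]
force: [-1.0, -0.7, 3.1]
width: 0.0006
```

Call:
jog_arm(commands=[[[0.0,0,0,0.05,0,0,0],[0.0,0,0,0.1,0,0,0],[0.0,0,0,0.1,0,0,0]]])

```text
t: 22.07
tcp_pos: [0.5568, 0.0262, 0.0971]
tool_rot: [-2.128, -2.307, 0.007]
force: [-1.9, -0.4, 12.0]
width: 0.0005
```

Call:
jog_arm(commands=[[[0.0,0,0,0.05,0,0,0],[0.0,0,0,0.05,0,0,0]]])

```text
t: 22.23
tcp_pos: [0.5568, 0.0261, 0.097]
tool_rot: [-2.128, -2.308, 0.008]
force: [-3.1, -1.8, 14.5]
width: 0.0006
```

Call:
jog_arm(commands=[[[0.0,0,0,-0.03,0,0,0],[0.0,0,0,-0.03,0,0,0],[0.0,0,0,-0.03,0,0,0],[0.0,0,0,-0.03,0,0,0],[0.0,0,0,-0.03,0,0,0]]])

```text
t: 22.65
tcp_pos: [0.5568, 0.0262, 0.0971]
tool_rot: [-2.128, -2.308, 0.007]
force: [-2.5, -0.7, 11.6]
width: 0.0004
```

Call:
jog_arm(commands=[[[0.0,0,0,0,0,0,0],[0.0,0,0,0,0,0,0],[0.0,0,0,0,0,0,0]]])

```text
t: 22.9
tcp_pos: [0.5568, 0.0261, 0.097]
tool_rot: [-2.128, -2.308, 0.007]
force: [-2.9, -0.9, 12.4]
width: 0.0008
```

Call:
jog_arm(commands=[[[0.0,0,0,-0.3,0,0,0],[0.0,0,0,-2,0,0,0],[0.0,0,0,-4,0,0,0],[0.0,0,-4,-6,0,0,0],[0.0,0,-8,-6,0,0,0]]])

```text
t: 23.32
tcp_pos: [0.4816, 0.0212, 0.1584]
tool_rot: [2.131, 2.308, 0.004]
force: [0.5, 0.4, -1.0]
width: 0.0007
```

Call:
jog_arm(commands=[[[0.0,0,-8,-5,0,0,0],[0.0,0,-8,-5,0,0,0],[0.0,0,-8,-5,0,0,0],[0.0,0,-8,-5,0,0,0]]])

```text
t: 23.65
tcp_pos: [0.3975, 0.0128, 0.2079]
tool_rot: [-2.129, -2.309, 0.008]
force: [0.5, 0.0, 0.5]
width: 0.0005
```

Run:
```python
from h import *
s=sense();print(s["t"],s["tcp_pos"],s["force"])
b=snapshot("top")[:,:,::-1];s1=snapshot("scene")[:,:,::-1]
a=cv2.imread("pics/t8.png");s0=cv2.imread("pics/s8.png");a0=cv2.imread("pics/top0.png");q0=cv2.imread("pics/scene0.png")
f=lambda i,r:cv2.cvtColor(np.ascontiguousarray(i[r[0]:r[1],r[2]:r[3]]),cv2.COLOR_BGR2GRAY).astype(np.float32)
for x in(a0,a):print(cv2.phaseCorrelate(f(x,(130,200,200,285)),f(b,(130,200,200,285))))
for x in(q0,s0):print(cv2.phaseCorrelate(f(x,(235,300,230,310)),f(s1,(235,300,230,310))))
A=cv2.resize(b[190:250,240:340],(600,360),interpolation=cv2.INTER_CUBIC)
B=cv2.resize(s1[150:240,220:320],(600,540),interpolation=cv2.INTER_CUBIC)[150:390]
cv2.imwrite("pics/fin.png",np.vstack([A,B]))
```

```text
23.65 [0.39745388 0.01280721 0.20786946] [0.4770929  0.02203576 0.491016  ]
((-0.05564342145505208, 0.018699582011855398), 0.9852041079674239)
((-0.03931304203437236, 0.041061802769554845), 0.97447388422342)
((-0.052168634623839694, -0.0032286778561996243), 0.9820900907119116)
((0.014697777253793731, -0.007815498687371303), 0.9682139550646146)
```

View pics/fin.png

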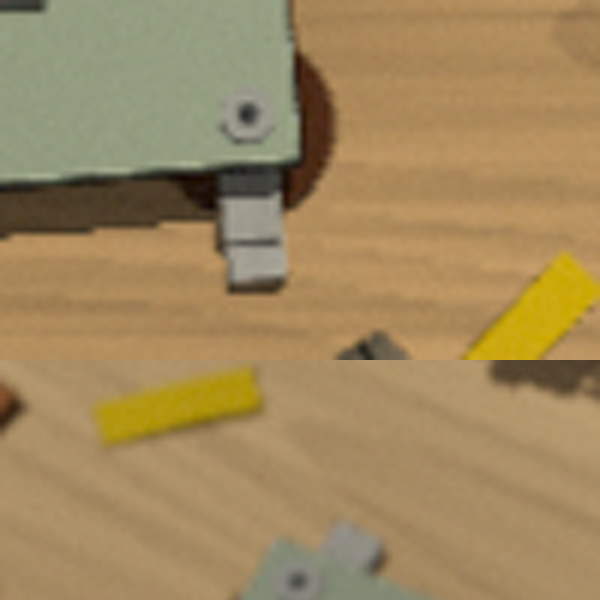

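The taper's rear end is now at crop (250,241), about 57 mm behind the foot, which puts 6.7 mm of taper under the foot as needed. The press to 12–14 N sank only 0.3 mm, in line with tool compliance. To be sure the push resistance was the foot, and not fingertips scraping the flat shim, I'll push once more with higher tips and press again.

Run:
```python
from h import *
tool([0.470,0.0198,0.06],np.pi/2+.079)
```

```text
t 23.75 tcp [0.4005 0.0133 0.2069] shift cm [ 0.1   7.03 14.67]
turn deg [-0.18  0.03  0.06]
```

Call:
jog_arm(commands=[[[0.0,0.1,1,4,0,0,0],[0.0,0.1,3,8,0,0,0],[0.0,0.1,5,12,0,0,0],[0.0,0.1,7,14.6,0,0,0],[0.0,0.1,7,14.6,0,0,0]]])

```text
t: 24.17
tcp_pos: [0.4694, 0.0212, 0.0525]
tool_rot: [-2.123, -2.302, 0.012]
force: [0.0, -0.4, -0.0]
width: 0.0006
```

Call:
jog_arm(commands=[[[0.0,0,0,0,0,0,0],[0.0,0,0,0,0,0,0]]])

```text
t: 24.33
tcp_pos: [0.4677, 0.0206, 0.0597]
tool_rot: [-2.126, -2.307, 0.008]
force: [0.1, 0.3, 0.5]
width: 0.0006
```

Run:
```python
from h import *
tool([0.487,0.0212,0.0425],np.pi/2+.079)
```

```text
t 24.33 tcp [0.4677 0.0206 0.0597] shift cm [-0.09  1.94  1.71]
turn deg [-0.39 -0.    0.14]
```

Call:
jog_arm(commands=[[[0.0,0,0.3,1,-0.3,0,0],[0.0,0,0.8,1.65,-0.3,0,0],[0.0,0,1.2,1.65,-0.3,0,0],[0.0,0,1.6,1.65,-0.3,0,0],[0.0,0,1.6,1.65,-0.3,0,0]]])

```text
t: 24.75
tcp_pos: [0.4854, 0.0214, 0.0447]
tool_rot: [2.129, 2.307, 0.003]
force: [-0.8, -0.3, 0.6]
width: 0.0005
```

Call:
jog_arm(commands=[[[0.0,0,0.1,0,0,0,0],[0.0,0,0.3,0,0,0,0],[0.0,0,0.5,0,0,0,0],[0.0,0,0.5,0,0,0,0]]])

```text
t: 25.08
tcp_pos: [0.4892, 0.0217, 0.0438]
tool_rot: [2.13, 2.309, 0.0]
force: [0.4, -0.3, -0.6]
width: 0.0005
```

Call:
jog_arm(commands=[[[0.0,0,0.1,0,0,0,0],[0.0,0,0.1,0,0,0,0],[0.0,0,0.1,0,0,0,0]]])

```text
t: 25.33
tcp_pos: [0.4896, 0.0217, 0.0436]
tool_rot: [2.13, 2.309, -0.001]
force: [0.5, -0.3, 0.1]
width: 0.0006
```

Call:
jog_arm(commands=[[[0.0,0,0.1,0.08,0,0,0],[0.0,0,0.2,0.08,0,0,0],[0.0,0,0.2,0.08,0,0,0]]])

```text
t: 25.58
tcp_pos: [0.4919, 0.022, 0.0428]
tool_rot: [2.13, 2.309, -0.001]
force: [-0.2, 0.4, 0.4]
width: 0.0005
```

Call:
jog_arm(commands=[[[0.0,0,0.05,0,0,0,0],[0.0,0,0.1,0,0,0,0],[0.0,0,0.1,0,0,0,0]]])

```text
t: 25.83
tcp_pos: [0.4926, 0.022, 0.0428]
tool_rot: [-2.13, -2.309, 0.001]
force: [-0.6, -0.9, -0.0]
width: 0.0006
```

Call:
jog_arm(commands=[[[0.0,0,0.05,0,0,0,0],[0.0,0,0.1,0,0,0,0],[0.0,0,0.1,0,0,0,0]]])

```text
t: 26.08
tcp_pos: [0.4927, 0.022, 0.0427]
tool_rot: [-2.129, -2.309, 0.003]
force: [-3.2, 0.3, 1.7]
width: 0.0006
```

Resistance returns at exactly the earlier position (x = 0.4926) with the tips well clear of the flat shim, so the taper does bear on the foot. One more small nudge.

Call:
jog_arm(commands=[[[0.0,0,0.05,0,0,0,0],[0.0,0,0.1,0,0,0,0],[0.0,0,0.1,0,0,0,0],[0.0,0,0.1,0,0,0,0]]])

```text
t: 26.42
tcp_pos: [0.493, 0.0219, 0.0427]
tool_rot: [-2.129, -2.308, 0.005]
force: [-5.2, 0.6, 4.3]
width: 0.0002
```

Call:
jog_arm(commands=[[[0.0,0,-0.5,0,0,0,0],[0.0,0,-1.5,0,0,0,0],[0.0,0,-2.5,-3,0,0,0],[0.0,0,-2.5,-6.5,0,0,0],[0.0,0,-2.5,-8,0,0,0]]])

```text
t: 26.83
tcp_pos: [0.4713, 0.0208, 0.1257]
tool_rot: [2.127, 2.308, 0.005]
force: [0.8, 0.3, -0.4]
width: 0.0003
```

Call:
jog_arm(commands=[[[0.0,0,3,0,0,0,0],[0.0,0,6.5,0,0,0,0],[0.0,0,8.6,0,0,0,0],[0.0,0,8.6,0,0,0,0],[0.0,0,8.6,0,0,0,0]]])

```text
t: 27.25
tcp_pos: [0.5567, 0.0272, 0.1227]
tool_rot: [2.13, 2.308, 0.002]
force: [-0.3, 0.2, -1.0]
width: 0.0002
```

Call:
jog_arm(commands=[[[0.0,0,0,0,0,0,0],[0.0,0,0,0,0,0,0]]])

```text
t: 27.42
tcp_pos: [0.5543, 0.0269, 0.1226]
tool_rot: [-2.129, -2.31, 0.003]
force: [-1.5, 0.3, 0.0]
width: 0.0003
```

Run:
```python
from h import *
s=sense();print(s["force"]);tool([0.5568,0.0262,0.099],np.pi/2+.079)
```

```text
[-1.50418226  0.29383267  0.00887051]
t 27.42 tcp [0.5543 0.0269 0.1226] shift cm [-0.09  0.25  2.36]
turn deg [-0.08  0.05  0.14]
```

Call:
jog_arm(commands=[[[0.0,-0.1,0.2,1.2,0,0,0],[0.0,-0.1,0.2,2,0,0,0],[0.0,-0.1,0.2,2.3,0,0,0],[0.0,-0.1,0.2,2.3,0,0,0],[0.0,-0.1,0.2,2.3,0,0,0]]])

```text
t: 27.83
tcp_pos: [0.5571, 0.0263, 0.0993]
tool_rot: [-2.129, -2.309, 0.002]
force: [0.4, 0.4, 1.2]
width: 0.0004
```

Call:
jog_arm(commands=[[[0.0,0,0,0.05,0,0,0],[0.0,0,0,0.1,0,0,0],[0.0,0,0,0.1,0,0,0]]])

```text
t: 28.08
tcp_pos: [0.5577, 0.0263, 0.099]
tool_rot: [2.13, 2.309, -0.001]
force: [-0.3, -0.9, -1.0]
width: 0.0005
```

Call:
jog_arm(commands=[[[0.0,0,0,0.05,0,0,0],[0.0,0,0,0.1,0,0,0],[0.0,0,0,0.1,0,0,0]]])

```text
t: 28.33
tcp_pos: [0.5576, 0.0262, 0.0978]
tool_rot: [2.13, 2.309, -0.001]
force: [-0.6, -0.2, -1.2]
width: 0.0003
```

Call:
jog_arm(commands=[[[0.0,0,0,0.05,0,0,0],[0.0,0,0,0.1,0,0,0],[0.0,0,0,0.1,0,0,0]]])

```text
t: 28.58
tcp_pos: [0.5576, 0.0262, 0.0973]
tool_rot: [2.129, 2.309, -0.001]
force: [-1.3, 0.5, 4.1]
width: 0.0004
```

Call:
jog_arm(commands=[[[0.0,0,0,0.03,0,0,0],[0.0,0,0,0.06,0,0,0],[0.0,0,0,0.06,0,0,0]]])

```text
t: 28.83
tcp_pos: [0.5576, 0.0262, 0.0971]
tool_rot: [2.129, 2.309, -0.001]
force: [-2.1, 0.1, 8.9]
width: 0.0006
```

Call:
jog_arm(commands=[[[0.0,0,0,0.03,0,0,0],[0.0,0,0,0.03,0,0,0],[0.0,0,0,0.03,0,0,0],[0.0,0,0,0.03,0,0,0],[0.0,0,0,0.03,0,0,0]]])

```text
t: 29.25
tcp_pos: [0.5576, 0.0262, 0.0971]
tool_rot: [2.129, 2.309, -0.001]
force: [-2.9, -0.4, 10.8]
width: 0.0004
```

Call:
jog_arm(commands=[[[0.0,0,0,0,0,0,0],[0.0,0,0,0,0,0,0],[0.0,0,0,0,0,0,0]]])

```text
t: 29.5
tcp_pos: [0.5576, 0.0262, 0.0971]
tool_rot: [2.129, 2.309, -0.001]
force: [-2.9, -1.4, 10.5]
width: 0.0003
```

Call:
jog_arm(commands=[[[0.0,0,0,-0.3,0,0,0],[0.0,0,0,-2,0,0,0],[0.0,0,0,-4,0,0,0],[0.0,0,-4,-6,0,0,0],[0.0,0,-8,-8,0,0,0]]])

```text
t: 29.92
tcp_pos: [0.4837, 0.0209, 0.1736]
tool_rot: [-2.131, -2.309, -0.002]
force: [-0.5, 0.6, 1.0]
width: 0.0005
```

Call:
jog_arm(commands=[[[0.0,0,-4,-3,0,0,0],[0.0,0,-4,-3,0,0,0],[0.0,0,-4,-3,0,0,0],[0.0,0,-4,-3,0,0,0],[0.0,0,-4,-3,0,0,0]]])

```text
t: 30.33
tcp_pos: [0.4448, 0.0171, 0.2028]
tool_rot: [2.131, 2.308, 0.001]
force: [-1.0, 0.1, -0.4]
width: 0.0006
```

Run:
```python
from h import *
b=snapshot("top")[:,:,::-1];s1=snapshot("scene")[:,:,::-1]
a0=cv2.imread("pics/top0.png");q0=cv2.imread("pics/scene0.png")
f=lambda i,r:cv2.cvtColor(np.ascontiguousarray(i[r[0]:r[1],r[2]:r[3]]),cv2.COLOR_BGR2GRAY).astype(np.float32)
print(cv2.phaseCorrelate(f(a0,(130,200,200,285)),f(b,(130,200,200,285))),cv2.phaseCorrelate(f(q0,(235,300,230,310)),f(s1,(235,300,230,310))))
s=sense();print(s["t"],s["tcp_pos"],s["force"],hand_in())
```

```text
((-0.023001772049298097, -0.008428423408247454), 0.9847824288003239) ((0.010829395380945073, -0.01152189821345928), 0.9870775706238217)
the job is handed in; nothing more can be done
30.4333 [0.44433811 0.01732446 0.20243005] [ 0.6666795  -0.14738292 -0.45702693] None
```

I handed the job in at about 30 s with both shims under the short foot. The flat shim lies on the packer. The tapered shim was placed on top of it and then pushed in with closed fingertips until the foot resisted with about 5 N. Hand-in reports no verdict, so what follows is from my own checks.

- **Seating:** I backed off and pushed the tapered shim a second time. Resistance came back at the same position, so the shim had stayed wedged and the foot bears on it.
- **Press test:** I pressed the corner straight down twice. The first press ran at 12–14.5 N and the second at about 10.5 N, each for more than half a second. The corner sank no more than about 0.3 mm, so there was no rocking.
- **Mould position:** the top and scene pictures before and after agree to under 0.1 pixel, so I saw no shift or tilt. The arm finished clear of everything.
- **What went wrong on the way:** while gripped, the tapered shim scraped the flat one and the wrist force reached about 12 N vertically and 10 N horizontally. I backed off, unloaded it, let go and pushed from behind instead.
- **Not measured:** the load on the tapered shim after letting go. I inferred it from the push resistance and the press test.

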